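# Pack filtered and raw water samples into their carriers

## Robot

A 7-joint arm with a two-finger parallel gripper is mounted at the origin on a cart in front of the work surface, level with it; the furniture and walls round the work are solid. World frame = base frame: x ahead of the robot, y to its left, z up, the work surface at z = 0. Lengths are in m, angles in degrees, forces in N, time in s.
With the tool pointing down it reaches from about 0.4 to 0.85 m from the base axis. Payload 4.4 kg.
Tool frame: the origin (TCP) lies midway between the tips of the shut fingers; the grasp point (between the pads) lies 19 mm behind it (robot.grip_depth is the distance from the TCP to the grasp point, in m); z points along the fingers, y is the line along which they close (so a half turn about z gives the same grasp; the last joint's range is limited). The gripper opens to 94 mm and grips with 3 to 60 N. Pads are 16 mm wide; open, the fingers measure 119 mm over their backs; the gripper's body (75 mm by 177 mm) begins 78 mm behind the grasp point.
Start: joints at [62.98, 36.005, 2.206, 86.941, -1.547, 57.084, -1.146], TCP at [0.257, -0.597, 0.205] pointing down, gripper open.
Joint ranges: [-175.42, 175.42], [-21.48, 121.26], [-71.46, 75.88], [10.55, 141.38], [-63.04, 243.04], [13.31, 113.54], [-168.57, 168.57]. Speed limits (degrees/s): [147.25, 147.25, 180, 180, 180, 180, 180].

## Interface

Orientations are given as a 3x3 rotation matrix whose columns are the frame's x, y, z axes.
In Python, from plant import sense, vision, robot, recognise, regions_of gives the robot as it stands. The module is installed in compiled form; this text tells all that it offers.
- The arm moves only by the tool arm_command, never from a script. Its argument "moves" is one flat list of numbers, 6 for each row, row after row: the shift along the tool's x, y, z in m, then the turn, a rotation vector about the tool's x, y, z in rad. In form: [dx, dy, dz, wx, wy, wz, dx, dy, dz, wx, wy, wz, ...]. A call has 1 to 20 rows; each row shifts and turns the commanded pose from where the row before left it, along the tool's axes as they then stand; what a row does not reach is not made up. A row lasts 1/10 s, in which the tool goes at most 50 mm and 8.59 degrees, less where a joint would pass 70% of its speed; a pose out of reach is approached as far as the arm can. A call is refused whole if a number of a shift passes 0.05 or a number of a turn 0.15, either way. A call with a gripper value outside its range is refused whole. "claw" is the opening, from -1 (shut) to 1 (fully open), set as the call begins (left out, the last holds). The fingers move at their own pace and stop on an object; "force" is the grip in N (left out, the last holds). Time passes only in rows, so rows that do not move let the fingers close. It gives the time, the measured TCP pose, the force, the opening and the grip force at its end, in the units of the state.
- sense(): the state, without advancing time (a new reading comes with each control period).
- vision.read_camera(name): name is "scene" or "side" or "wrist"; returns (picture, depth): 400x640x3 uint8, red, green, blue; 400x640 float32, m along the optical axis (not along the pixel's ray), 0 where there is no reading.
- vision.camera_params(name): a dict with "K" (3x3 intrinsics, pixels), "view" (4x4, takes a point from world to camera coordinates); the wrist camera has in their place "mount" (4x4, takes a point from camera to tool coordinates, whose origin is the TCP and whose axes are the flange's). Camera axes: x right, y up, looking along -z (the intrinsics and any distortion apply to the point x, -y, -z); pixel columns grow to the right and rows downward; lengths in m; the calibration is good to about 2 mm. A picture is of the moment at which its call begins: read the wrist's pose just before it. camera_params takes no time and is no camera call.
- robot.finish_job(): hands the job in; it is judged then, once.
Trained networks look in the newest picture that a camera, given by its name, has taken for a name from the list of things; names that differ only in an ending like _2 or _b are one class to them, and where a whole thing is asked for, a point or a joint stands for the part that bears it (a point fixed in the world has none). Each returns a list of dicts, best first, with "conf" (0 to 1); they miss things now and then, are a little off and sometimes report something else, mostly with a low value. They report only what shows in the picture. A call takes as long as a camera call. They do not tell look-alikes from the thing itself.
- recognise(camera, name): "xy" ([column, row] in pixels, amid what is visible of it).
- regions_of(camera, name): "pixels" (400x640 bool, what is visible of it) and "xy" ([column, row] in pixels, amid what is visible of it).
The state is a dict: "t": time; "qpos": joint angles; "joint_vel": joint speeds; "joint_torque": joint torques, N m; "tcp_pos": TCP position; "tcp_rot": TCP orientation; "force": force on the tool from outside, world axes, zero at the start; "ft_torque": the same for the moment, N m; "width": opening from 0.0 (shut) to 1.0 (fully open); "grip_force": force on a finger pad.
Only numpy, scipy, OpenCV 4.12 (cv2) and the standard library are available. Lean on these libraries where they do the work, as an engineer would, in place of code of your own. Each camera call takes 0.05 s, during which the arm holds its last target. There are 200 camera calls.

## Task

Pack the water samples: stand the two blue-capped bottles (filtered water) upright in the blue carrier, one in each cell, and only after both are in, stand the two red-capped bottles (raw water) in the red carrier, one in each cell, so that the clean samples are handled before the dirty ones. Leave the yellow-capped and the black-capped bottles standing where they are, and let no bottle tip over.

Things in the scene. Friction and masses are not known exactly. Their poses are not given: they have to be found in the camera images.
- blue_bottle_1: Upright round sample bottle, white body 46 mm in diameter from the foot up to 84 mm, narrower blue screw cap 36 mm in diameter above it, 99 mm tall, about 80 g. Origin at the centre of its underside, z up.
- blue_bottle_2: Upright round sample bottle, white body 46 mm in diameter from the foot up to 84 mm, narrower blue screw cap 36 mm in diameter above it, 99 mm tall, about 80 g. Origin at the centre of its underside, z up. Interchangeable with blue_bottle_1.
- red_bottle_1: Upright round sample bottle, white body 52 mm in diameter from the foot up to 96 mm, narrower red screw cap 39 mm in diameter above it, 113 mm tall, about 110 g. Origin at the centre of its underside, z up.
- red_bottle_2: Upright round sample bottle, white body 52 mm in diameter from the foot up to 96 mm, narrower red screw cap 39 mm in diameter above it, 113 mm tall, about 110 g. Origin at the centre of its underside, z up. Interchangeable with red_bottle_1.
- yellow_bottle: Look-alike sample bottle with a yellow cap and stripe. White body 46 mm in diameter up to 62 mm, then tapering to a neck; cap 35 mm in diameter, 99 mm tall in all, about 90 g. Origin at the centre of its underside, z up. It stands among the others and does not belong in a carrier.
- black_bottle: Look-alike sample bottle with a black cap and stripe. White body 52 mm in diameter up to 74 mm, then tapering to a neck; cap 40 mm in diameter, 113 mm tall in all, about 90 g. Origin at the centre of its underside, z up. It stands among the others and does not belong in a carrier.
- blue_carrier: Blue plastic bottle carrier with two square open cells side by side, fixed to the table. Outside 82 mm (its x) by 160 mm (its y), walls and the single divider 40 mm high and 4 mm thick, floor 4 mm thick; a small finger loop stands out 14 mm at each y end. Each cell is 74 by 74 mm inside, centred at x = 0, y = +39 mm and -39 mm. Origin at the centre of its underside on the table, z up.
- red_carrier: Red plastic bottle carrier with two square open cells side by side, fixed to the table. Outside 82 mm (its x) by 160 mm (its y), walls and the single divider 40 mm high and 4 mm thick, floor 4 mm thick; a small finger loop stands out 14 mm at each y end. Each cell is 74 by 74 mm inside, centred at x = 0, y = +39 mm and -39 mm. Origin at the centre of its underside on the table, z up.
Mind the look-alikes: they are no part of the job. Leave any green or turquoise look-alike of the blue_bottle_1 alone.

How it is judged (in metres and radians):
On the way:
1. both blue-capped bottles stand in the blue carrier, one in each cell (((x of blue_bottle_1 in the frame of blue_carrier between -0.018 and 0.018 m and y of blue_bottle_1 in the frame of blue_carrier between 0.021 and 0.057 m and z of each of blue_bottle_1, blue_bottle_2 in the frame of blue_carrier below 0.015 m and angle between each of blue_bottle_1, blue_bottle_2's own z axis and vertical below 0.15 rad and x of blue_bottle_2 in the frame of blue_carrier between -0.018 and 0.018 m and y of blue_bottle_2 in the frame of blue_carrier between -0.057 and -0.021 m) or (x of blue_bottle_1 in the frame of blue_carrier between -0.018 and 0.018 m and y of blue_bottle_1 in the frame of blue_carrier between -0.057 and -0.021 m and z of each of blue_bottle_1, blue_bottle_2 in the frame of blue_carrier below 0.015 m and angle between each of blue_bottle_1, blue_bottle_2's own z axis and vertical below 0.15 rad and x of blue_bottle_2 in the frame of blue_carrier between -0.018 and 0.018 m and y of blue_bottle_2 in the frame of blue_carrier between 0.021 and 0.057 m))), for 0.2 s.
At the end, for the whole second after the job is handed in: Both blue-capped bottles stand in the blue carrier, both red-capped in the red one, one per cell: within 18 mm of the cell centre in x and y, underside below 15 mm, upright within 0.15 rad. Yellow- and black-capped bottles upright within 30 mm of their start. All at rest, released (((x of blue_bottle_1 in the frame of blue_carrier between -0.018 and 0.018 m and y of blue_bottle_1 in the frame of blue_carrier between 0.021 and 0.057 m and z of each of blue_bottle_1, blue_bottle_2 in the frame of blue_carrier below 0.015 m and angle between each of blue_bottle_1, blue_bottle_2's own z axis and vertical below 0.15 rad and x of blue_bottle_2 in the frame of blue_carrier between -0.018 and 0.018 m and y of blue_bottle_2 in the frame of blue_carrier between -0.057 and -0.021 m) or (x of blue_bottle_1 in the frame of blue_carrier between -0.018 and 0.018 m and y of blue_bottle_1 in the frame of blue_carrier between -0.057 and -0.021 m and z of each of blue_bottle_1, blue_bottle_2 in the frame of blue_carrier below 0.015 m and angle between each of blue_bottle_1, blue_bottle_2's own z axis and vertical below 0.15 rad and x of blue_bottle_2 in the frame of blue_carrier between -0.018 and 0.018 m and y of blue_bottle_2 in the frame of blue_carrier between 0.021 and 0.057 m)) and ((x of red_bottle_1 in the frame of red_carrier between -0.018 and 0.018 m and y of red_bottle_1 in the frame of red_carrier between 0.021 and 0.057 m and z of each of red_bottle_1, red_bottle_2 in the frame of red_carrier below 0.015 m and angle between each of red_bottle_1, red_bottle_2's own z axis and vertical below 0.15 rad and x of red_bottle_2 in the frame of red_carrier between -0.018 and 0.018 m and y of red_bottle_2 in the frame of red_carrier between -0.057 and -0.021 m) or (x of red_bottle_1 in the frame of red_carrier between -0.018 and 0.018 m and y of red_bottle_1 in the frame of red_carrier between -0.057 and -0.021 m and z of each of red_bottle_1, red_bottle_2 in the frame of red_carrier below 0.015 m and angle between each of red_bottle_1, red_bottle_2's own z axis and vertical below 0.15 rad and x of red_bottle_2 in the frame of red_carrier between -0.018 and 0.018 m and y of red_bottle_2 in the frame of red_carrier between 0.021 and 0.057 m)) and linear speed of each of blue_bottle_1, blue_bottle_2, red_bottle_1, red_bottle_2, yellow_bottle, black_bottle below 0.02 m/s and distance of each of yellow_bottle, black_bottle from where it was at the start of the episode below 0.03 m and angle between each of yellow_bottle, black_bottle's own z axis and vertical below 0.15 rad and contact force between the fingers and blue_bottle_1 below 0.1 N and contact force between the fingers and blue_bottle_2 below 0.1 N and contact force between the fingers and red_bottle_1 below 0.1 N and contact force between the fingers and red_bottle_2 below 0.1 N and contact force between the fingers and yellow_bottle below 0.1 N and contact force between the fingers and black_bottle below 0.1 N); the robot touches nothing.
It fails at once if a red-capped bottle is moved more than 30 mm while the two blue-capped bottles are not both in the blue carrier (distance of any of red_bottle_1, red_bottle_2 from where it was at the start of the episode above 0.03 m and not ((x of blue_bottle_1 in the frame of blue_carrier between -0.018 and 0.018 m and y of blue_bottle_1 in the frame of blue_carrier between 0.021 and 0.057 m and z of each of blue_bottle_1, blue_bottle_2 in the frame of blue_carrier below 0.015 m and angle between each of blue_bottle_1, blue_bottle_2's own z axis and vertical below 0.15 rad and x of blue_bottle_2 in the frame of blue_carrier between -0.018 and 0.018 m and y of blue_bottle_2 in the frame of blue_carrier between -0.057 and -0.021 m) or (x of blue_bottle_1 in the frame of blue_carrier between -0.018 and 0.018 m and y of blue_bottle_1 in the frame of blue_carrier between -0.057 and -0.021 m and z of each of blue_bottle_1, blue_bottle_2 in the frame of blue_carrier below 0.015 m and angle between each of blue_bottle_1, blue_bottle_2's own z axis and vertical below 0.15 rad and x of blue_bottle_2 in the frame of blue_carrier between -0.018 and 0.018 m and y of blue_bottle_2 in the frame of blue_carrier between 0.021 and 0.057 m))).
It fails at once if the yellow-capped or the black-capped bottle is moved more than 30 mm (distance of any of yellow_bottle, black_bottle from where it was at the start of the episode above 0.03 m).
It fails at once if a bottle tips over (more than 0.7 rad) (angle between any of blue_bottle_1, blue_bottle_2, red_bottle_1, red_bottle_2, yellow_bottle, black_bottle's own z axis and vertical above 0.7 rad).
It also fails if it takes over 109 s, if anything falls off the work surface, if the arm or the gripper's body presses on something with over 40 N, if the wrist force passes 120 N, or if a joint passes its speed limit or range.

## Working session

There is one attempt and no reset: what is moved stays moved. The work goes in short steps, Python scripts to look and compute and a tool call to move; the robot and the scene stay as the last step left them, time stands still between calls to the robot, and variables do not carry over. Pictures are saved under pics/ and viewed, at most 14 in all, crops included, and the job is handed in when it is done.

Besides the shell and the picture viewer there is one more tool, called after "Emit:" by a JSON object that holds its "op" and its "data". arm_command: Moves the arm, as the interface text tells. Its arguments: {"type":"object","properties":{"moves":{"type":"array","items":{"type":"number"}},"claw":{"type":"number"},"force":{"type":"number"}},"required":["moves"]}

```bash
mkdir -p pics; cat > h.py <<'E'
import numpy as np, cv2
from plant import sense, vision, robot, recognise, regions_of
def cloud(cam, depth):
    p=vision.camera_params(cam); K=np.array(p["K"]); 
    v,u=np.mgrid[0:400,0:640]; d=depth
    P=np.stack([(u-K[0,2])/K[0,0]*d, -(v-K[1,2])/K[1,1]*d, -d, np.ones_like(d)],-1)
    T=np.linalg.inv(np.array(p["view"]))
    W=(P@T.T)[...,:3]; W[d<=0]=np.nan
    return W
E
python3 - <<'E'
from h import *
s=sense(); print(s["t"],s["tcp_pos"],s["tcp_rot"],s["width"])
for c in("scene","side"):
    im,d=vision.read_camera(c); cv2.imwrite(f"pics/{c}0.png",im[...,::-1]); np.save(f"{c}0.npy",d); np.save(f"{c}i.npy",im)
    print(c,{k:(v if k=="K" or k=="view" else v) for k,v in vision.camera_params(c).items()})
    W=cloud(c,d)
    for n in("blue_bottle_1","red_bottle_1","yellow_bottle","black_bottle","blue_carrier","red_carrier"):
        for r in regions_of(c,n):
            m=r["pixels"]; w=W[m]; w=w[np.isfinite(w[:,0])]
            print(n,round(r["conf"],2),np.round(r["xy"]),m.sum(),np.round(np.median(w,0),3) if len(w) else None, np.round(np.percentile(w[:,2],98),3))
print(sense()["t"])
E
```

```text
0.0 [ 0.25634409 -0.59659412  0.2045799 ] [[ 9.18799248e-01  3.94724416e-01 -7.59476316e-04]
 [ 3.94725145e-01 -9.18797694e-01  1.69050027e-03]
 [-3.05233555e-05 -1.85301478e-03 -9.99998283e-01]] 1.00583014127419
scene {'K': array([[403.68416441,   0.        , 321.75094577],
       [  0.        , 403.68416441, 200.25268555],
       [  0.        ,   0.        ,   1.        ]]), 'view': array([[-0.73395621, -0.67900561,  0.0161141 ,  0.36157583],
       [ 0.48602363, -0.50848819,  0.71078885, -0.28019342],
       [-0.47443579,  0.52951972,  0.70322084, -0.89292083],
       [ 0.        ,  0.        ,  0.        ,  1.        ]])}
blue_bottle_1 0.88 [352. 197.] 511 [ 0.441 -0.063  0.061] 0.099
blue_bottle_1 0.66 [301. 190.] 479 [0.556 0.015 0.062] 0.099
blue_bottle_1 0.61 [432. 190.] 499 [ 0.296 -0.236  0.062] 0.099
blue_bottle_1 0.57 [359. 234.] 557 [0.339 0.028 0.065] 0.1
red_bottle_1 0.98 [360. 139.] 489 [ 0.58  -0.277  0.069] 0.113
red_bottle_1 0.96 [329. 160.] 571 [ 0.582 -0.121  0.067] 0.113
yellow_bottle 0.81 [289. 166.] 470 [ 0.661 -0.031  0.058] 0.099
black_bottle 0.85 [320. 219.
[... 491 characters left out ...]
406, -0.12829303],
       [-0.23609571,  0.71785335,  0.65493922, -0.90373337],
       [ 0.        ,  0.        ,  0.        ,  1.        ]])}
blue_bottle_1 0.88 [334. 182.] 537 [ 0.448 -0.06   0.063] 0.101
blue_bottle_1 0.88 [403. 157.] 524 [ 0.303 -0.235  0.059] 0.1
blue_bottle_1 0.78 [281. 193.] 638 [0.564 0.019 0.059] 0.1
blue_bottle_1 0.57 [362. 218.] 664 [0.348 0.031 0.066] 0.1
red_bottle_1 0.77 [285. 163.] 700 [ 0.589 -0.119  0.066] 0.114
yellow_bottle 0.95 [249. 178.] 575 [ 0.667 -0.027  0.06 ] 0.101
black_bottle 0.84 [323. 218.] 927 [0.443 0.079 0.071] 0.115
blue_carrier 0.8 [354. 148.] 1048 [ 0.447 -0.291  0.019] 0.041
red_carrier 0.78 [279. 295.] 3446 [0.465 0.272 0.009] 0.041
0.7
```

```bash
python3 - <<'E'
from h import *
a=np.load("scenei.npy"); b=np.load("sidei.npy")
cv2.imwrite("pics/both.png",cv2.resize(np.vstack([a[100:340,150:500],b[100:340,150:500]]),None,fx=1.25,fy=1.25)[...,::-1])
c=cv2.resize(np.hstack([a[150:270,280:460],b[130:250,260:440]]),None,fx=2.2,fy=2.2,interpolation=cv2.INTER_CUBIC); cv2.imwrite("pics/crop.png",c[...,::-1])
# cap tops: cluster points by height, colour
for cam,im in(("scene",a),("side",b)):
    W=cloud(cam,np.load(cam+"0.npy"))
    for zt,tag in((.099,"99"),(.113,"113"),(.040,"carrier")):
        m=(abs(W[...,2]-zt)<.0045)&(W[...,0]>.2)&(W[...,0]<.85)&(abs(W[...,1])<.45)
        n,L,st,_=cv2.connectedComponentsWithStats(m.astype(np.uint8))
        for i in range(1,n):
            if st[i,4]<25: continue
            w=W[L==i]; (c,wh,ang)=cv2.minAreaRect((w[:,:2]*1000).astype(np.float32))
            print(cam,tag,st[i,4],"px",st[i,:2]+st[i,2:4]//2,"c",np.round(c,1),np.round(wh,1),round(ang,1),"mean",np.round(w.mean(0),4),"rgb",np.median(im[L==i],0))
E
```

```text
scene 99 115 px [254 126] c [836.7 -72. ] [ 26.5 183.7] 0.1 mean [ 0.8411 -0.0522  0.0986] rgb [74. 73. 68.]
scene 99 30 px [363 130] c [ 582.8 -284. ] [38.  18.5] 42.4 mean [ 0.5824 -0.2822  0.099 ] rgb [71.5 35.5 29.5]
scene 99 557 px [214 178] c [725.6 166. ] [ 99.6 247.4] 89.4 mean [0.7036 0.1796 0.0993] rgb [153. 148. 137.]
scene 99 75 px [287 154] c [672.2 -40.9] [32.1 33. ] 61.1 mean [ 0.6715 -0.04    0.0975] rgb [198. 171.  63.]
scene 99 30 px [328 153] c [ 586.  -125.1] [34.9 14.5] 41.8 mean [ 0.586  -0.1241  0.0993] rgb [72.5 37.5 32. ]
scene 99 690 px [171 203] c [725.7 294.3] [247.2  98.6] 0.4 mean [0.7054 0.305  0.0993] rgb [155. 150. 140.]
scene 99 87 px [301 177] c [567.5   4. ] [32.5 32.6] 44.5 mean [0.5665 0.0047 0.0976] rgb [ 53.  73. 116.]
scene 99 85 px [436 178] c [ 299.7 -249.9] [31.4 33.5] 64.5 mean [ 0.3009 -0.2491  0.0975] rgb [ 50. 114.  58.]
scene 99 91 px [353 183] c [450.5 -75.4] [32.2 33.3] 38.0 mean [ 0.4491 -0.0749  0.0974] rgb [ 54.  74. 118.]
scene 99 406 px [140 232] c [721.6 392.4] [ 61.  252.4] 73.4 mean [0.682  0.4037 0.0995] rgb [157. 152. 142.]
[... 6088 characters left out ...]
2 0.0402] rgb [80.5 77.  71. ]
side carrier 27 px [187 242] c [712.6 211.8] [ 3.8 45. ] 89.3 mean [0.7099 0.2119 0.0417] rgb [102.  97.  88.]
side carrier 38 px [209 247] c [659.7 210.4] [52.2  3.8] 0.4 mean [0.66   0.2105 0.042 ] rgb [104.5  99.   88.5]
side carrier 520 px [281 293] c [463.3 267.2] [ 82.1 162.1] 15.0 mean [0.4615 0.2755 0.0395] rgb [160.   36.   32.5]
side carrier 60 px [210 284] c [606.4 299.3] [58.6  4.5] 89.6 mean [0.6073 0.298  0.0397] rgb [80.5 77.  70. ]
side carrier 81 px [176 338] c [606.9 423.9] [51.7  4.3] 89.0 mean [0.6071 0.4245 0.04  ] rgb [80. 78. 69.]
side carrier 36 px [315 347] c [365.9 363.4] [ 3.8 28.2] 1.2 mean [0.3658 0.3631 0.0382] rgb [26.  25.  23.5]
```

View pics/both.png

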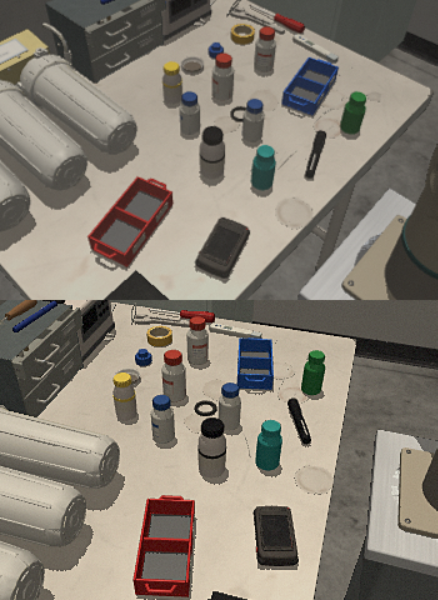

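View pics/crop.png

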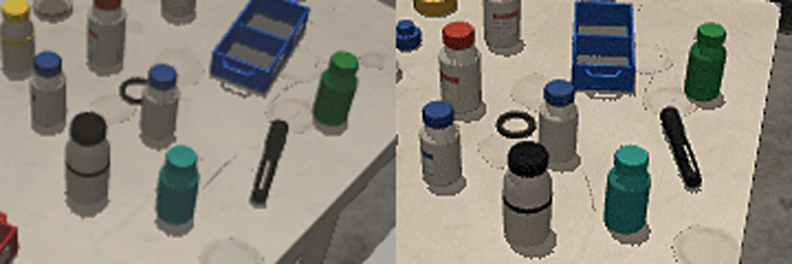

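The scene view shows these candidates for "blue bottle":
- Blue cap at (301,177), white body
- Blue cap at (353,183), white body
- Green at (436,178), a look-alike
- Turquoise at (362,221), a look-alike
- A small loose blue cap lying near the red bottle

The crop confirms the two white-bodied, blue-capped ones. They stand at about (0.451,-0.074) and (0.569,0.005). I'll turn the gripper so it closes along the carriers' x axis, about 14°.

Emit:
{"op": "arm_command", "data": {"moves": [0, 0, 0, 0, 0, -0.141, 0, 0, 0, 0, 0, -0.141, 0, 0, 0, 0, 0, -0.141, 0, 0, 0, 0, 0, -0.141, 0, 0, 0, 0, 0, -0.141, 0, 0, 0, 0, 0, -0.141, 0, 0, 0, 0, 0, -0.141, 0, 0, 0, 0, 0, -0.141, 0, 0, 0, 0, 0, -0.141, 0, 0, 0, 0, 0, -0.139], "claw": 1}}

```text
t: 1.7
tcp_pos: [0.2565, -0.5973, 0.2055]
tcp_rot: [[-0.246, 0.969, -0.0], [0.969, 0.246, -0.0], [-0.0, -0.0, -1.0]]
force: [0.2, -0.3, -0.0]
width: 0.999
grip_force: 0.0
```

```bash
cat > go.py <<'E'
import sys; from h import *
s=sense(); R=np.array(s["tcp_rot"]); p=np.array(s["tcp_pos"])
print(s["t"],p.round(4),"yaw_y",np.degrees(np.arctan2(R[1,1],R[0,1])).round(2),"zaxis",R[:,2].round(4),"w",s["width"],"g",s["grip_force"],np.round(s["force"],1),"q",np.round(s["qpos"],0))
for a in sys.argv[1:]:
    t=np.array(eval(a)); print(a,"shift",(R.T@(t-p)).round(4)); p=t
E
python3 go.py "(.451,-.0744,.2)" "(.451,-.0744,.043)" "(.451,-.0744,.2)" "(.438,-.256,.2)"
```

```text
1.7 [ 0.2565 -0.5973  0.2055] yaw_y 14.24 zaxis [-0.e+00 -1.e-04 -1.e+00] w 0.9985080757381158 g 0.0 [ 0.2 -0.3 -0. ] q [ 76.  37. -20.  87.  14.  59.  67.]
(.451,-.0744,.2) shift [0.459  0.3171 0.0054]
(.451,-.0744,.043) shift [0.    0.    0.157]
(.451,-.0744,.2) shift [-0.    -0.    -0.157]
(.438,-.256,.2) shift [-0.1728 -0.0573  0.    ]
```

Emit:
{"op": "arm_command", "data": {"moves": [0.0328, 0.0226, 0, 0, 0, 0, 0.0328, 0.0226, 0, 0, 0, 0, 0.0328, 0.0226, 0, 0, 0, 0, 0.0328, 0.0226, 0, 0, 0, 0, 0.0328, 0.0226, 0, 0, 0, 0, 0.0328, 0.0226, 0, 0, 0, 0, 0.0328, 0.0226, 0, 0, 0, 0, 0.0328, 0.0226, 0, 0, 0, 0, 0.0328, 0.0226, 0, 0, 0, 0, 0.0328, 0.0226, 0, 0, 0, 0, 0.0328, 0.0226, 0, 0, 0, 0, 0.0328, 0.0226, 0, 0, 0, 0, 0.0328, 0.0226, 0, 0, 0, 0, 0.0328, 0.0226, 0, 0, 0, 0, 0, 0, 0, 0, 0, 0, 0, 0, 0, 0, 0, 0]}}

```text
t: 3.3
tcp_pos: [0.4534, -0.0749, 0.2056]
tcp_rot: [[-0.243, 0.97, 0.0], [0.97, 0.243, -0.0], [-0.0, 0.0, -1.0]]
force: [-0.2, -0.5, -0.3]
width: 1.002
grip_force: 0.0
```

```bash
python3 go.py "(.451,-.0744,.043)"; python3 - <<'E'
from h import *
im,d=vision.read_camera("wrist"); cv2.imwrite("pics/w1.png",im[...,::-1])
E
```

```text
3.3 [ 0.4534 -0.0749  0.2056] yaw_y 14.05 zaxis [ 1.e-04 -4.e-04 -1.e+00] w 1.0016050979029785 g 0.0 [-0.2 -0.5 -0.3] q [ 24.  22. -25. 116.  13.  45.   6.]
(.451,-.0744,.043) shift [ 0.0011 -0.0022  0.1626]
```

View pics/w1.png

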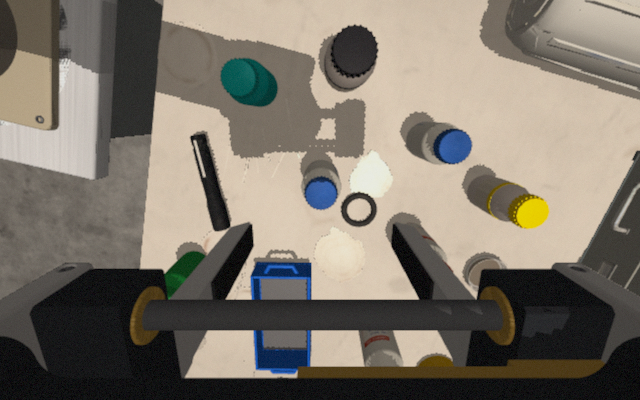

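The wrist view shows the target blue cap at (320,192), centred between the fingers, and the neighbours are clear of the descent. Next I descend and grip.

Emit:
{"op": "arm_command", "data": {"moves": [0.001, -0.002, 0.02, 0, 0, 0, 0, 0, 0.02, 0, 0, 0, 0, 0, 0.02, 0, 0, 0, 0, 0, 0.02, 0, 0, 0, 0, 0, 0.02, 0, 0, 0, 0, 0, 0.02, 0, 0, 0, 0, 0, 0.02, 0, 0, 0, 0, 0, 0.02, 0, 0, 0, 0, 0, 0.002, 0, 0, 0, 0, 0, 0, 0, 0, 0]}}

```text
t: 4.35
tcp_pos: [0.4505, -0.0762, 0.0434]
tcp_rot: [[-0.239, 0.971, -0.001], [0.971, 0.239, -0.001], [-0.0, -0.001, -1.0]]
force: [0.2, -0.2, -0.2]
width: 1.001
grip_force: 0.0
```

Emit:
{"op": "arm_command", "data": {"moves": [0, 0, 0, 0, 0, 0, 0, 0, 0, 0, 0, 0, 0, 0, 0, 0, 0, 0, 0, 0, 0, 0, 0, 0, 0, 0, 0, 0, 0, 0, 0, 0, 0, 0, 0, 0, 0, 0, 0, 0, 0, 0, 0, 0, 0, 0, 0, 0, 0, 0, 0, 0, 0, 0, 0, 0, 0, 0, 0, 0], "claw": -1, "force": 15}}

```text
t: 5.35
tcp_pos: [0.4512, -0.0749, 0.0435]
tcp_rot: [[-0.241, 0.971, 0.0], [0.971, 0.241, 0.0], [-0.0, 0.0, -1.0]]
force: [0.5, 0.0, 1.5]
width: 0.488
grip_force: 15.0
```

```bash
python3 go.py
```

```text
5.35 [ 0.4512 -0.0749  0.0435] yaw_y 13.93 zaxis [ 2.e-04  0.e+00 -1.e+00] w 0.4879345740677486 g 14.998547583818436 [0.5 0.  1.5] q [ 15.  38. -14. 124.  25.  21.  -5.]
```

Emit:
{"op": "arm_command", "data": {"moves": [0, 0, -0.01, 0, 0, 0, 0, 0, -0.02, 0, 0, 0, 0, 0, -0.02, 0, 0, 0, 0, 0, -0.02, 0, 0, 0, 0, 0, -0.02, 0, 0, 0, 0, 0, -0.02, 0, 0, 0, 0, 0, -0.02, 0, 0, 0, 0, 0, -0.015, 0, 0, 0, -0.0192, -0.0063, 0, 0, 0, 0, -0.0192, -0.0063, 0, 0, 0, 0, -0.0192, -0.0063, 0, 0, 0, 0, -0.0192, -0.0063, 0, 0, 0, 0, -0.0192, -0.0063, 0, 0, 0, 0, -0.0192, -0.0063, 0, 0, 0, 0, -0.0192, -0.0063, 0, 0, 0, 0, -0.0192, -0.0063, 0, 0, 0, 0, -0.0192, -0.0063, 0, 0, 0, 0, 0, 0, 0, 0, 0, 0, 0, 0, 0, 0, 0, 0]}}

```text
t: 7.25
tcp_pos: [0.4372, -0.2557, 0.1887]
tcp_rot: [[-0.24, 0.971, -0.0], [0.971, 0.24, 0.001], [0.001, -0.0, -1.0]]
force: [0.2, -0.4, -0.2]
width: 0.489
grip_force: 15.0
```

```bash
python3 go.py "(.438,-.256,.0495)"; python3 - <<'E'
from h import *
im,d=vision.read_camera("wrist"); cv2.imwrite("pics/w2.png",im[...,::-1])
E
```

```text
7.25 [ 0.4372 -0.2557  0.1887] yaw_y 13.88 zaxis [-2.e-04  8.e-04 -1.e+00] w 0.48897387333155645 g 14.997597634792328 [ 0.2 -0.4 -0.2] q [ 44.  27. -24. 110.  15.  46.  26.]
(.438,-.256,.0495) shift [-0.0006  0.0007  0.1392]
```

View pics/w2.png

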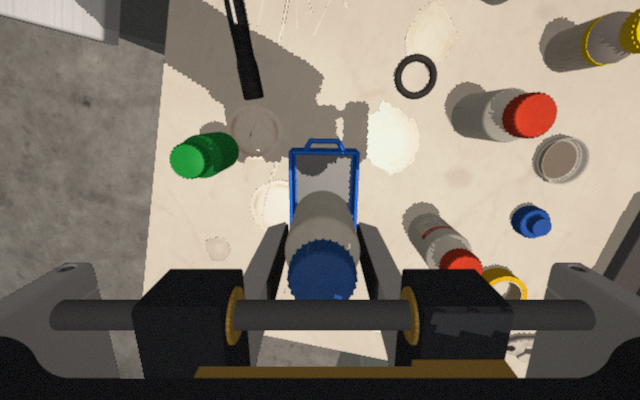

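The wrist view shows the bottle held upright over the carrier, with its column at 323 matching the carrier at 324. Next I lower it.

Emit:
{"op": "arm_command", "data": {"moves": [0, 0, 0.02, 0, 0, 0, 0, 0, 0.02, 0, 0, 0, 0, 0, 0.02, 0, 0, 0, 0, 0, 0.02, 0, 0, 0, 0, 0, 0.02, 0, 0, 0, 0, 0, 0.02, 0, 0, 0, 0, 0, 0.01, 0, 0, 0, 0, 0, 0.005, 0, 0, 0, 0, 0, 0.005, 0, 0, 0, 0, 0, 0, 0, 0, 0, 0, 0, 0, 0, 0, 0]}}

```text
t: 8.4
tcp_pos: [0.438, -0.2564, 0.049]
tcp_rot: [[-0.241, 0.971, 0.001], [0.971, 0.241, -0.0], [-0.001, 0.001, -1.0]]
force: [-0.3, 0.2, -1.1]
width: 0.487
grip_force: 15.0
```

Emit:
{"op": "arm_command", "data": {"moves": [0, 0, 0, 0, 0, 0, 0, 0, 0, 0, 0, 0, 0, 0, 0, 0, 0, 0, 0, 0, 0, 0, 0, 0, 0, 0, 0, 0, 0, 0, 0, 0, 0, 0, 0, 0], "claw": 0.4}}

```text
t: 9.0
tcp_pos: [0.4376, -0.2563, 0.0485]
tcp_rot: [[-0.241, 0.971, 0.0], [0.971, 0.241, -0.0], [-0.0, 0.0, -1.0]]
force: [-0.5, 0.5, 1.0]
width: 0.7
grip_force: 0.0
```

Emit:
{"op": "arm_command", "data": {"moves": [0, 0, -0.02, 0, 0, 0, 0, 0, -0.02, 0, 0, 0, 0, 0, -0.03, 0, 0, 0, 0, 0, -0.03, 0, 0, 0, 0, 0, -0.03, 0, 0, 0, 0, 0, -0.02, 0, 0, 0, 0, 0, 0, 0, 0, 0]}}

```text
t: 9.7
tcp_pos: [0.4394, -0.257, 0.201]
tcp_rot: [[-0.24, 0.971, 0.005], [0.971, 0.24, -0.003], [-0.004, 0.004, -1.0]]
force: [-0.0, 0.7, -0.3]
width: 0.697
grip_force: 0.0
```

```bash
cat > tops.py <<'E'
import sys; from h import *
cam,x0,x1,y0,y1,zs=sys.argv[1],*map(float,sys.argv[2:6]),eval(sys.argv[6])
im,d=vision.read_camera(cam); W=cloud(cam,d)
for zt in zs:
    m=(abs(W[...,2]-zt)<.0045)&(W[...,0]>x0)&(W[...,0]<x1)&(W[...,1]>y0)&(W[...,1]<y1)
    n,L,st,_=cv2.connectedComponentsWithStats(m.astype(np.uint8))
    for i in range(1,n):
        if st[i,4]<30: continue
        w=W[L==i]; c,wh,a=cv2.minAreaRect((w[:,:2]*1000).astype(np.float32)); print(cam,zt,st[i,4],np.round(c,1),np.round(wh,1),"z",np.median(w[:,2]).round(4),"rgb",np.median(im[L==i],0))
E
python3 go.py "(.5686,.005,.19)"; for c in scene side; do python3 tops.py $c .3 .7 -.4 .1 "(.099,.104,.113)"; done
```

```text
9.7 [ 0.4394 -0.257   0.201 ] yaw_y 13.91 zaxis [ 0.0049 -0.0028 -1.    ] w 0.6965584149106496 g 0.0 [-0.   0.7 -0.3] q [ 44.  26. -24. 109.  14.  47.  26.]
(.5686,.005,.19) shift [0.2233 0.1884 0.0109]
scene 0.099 78 [672.  -40.3] [31.9 33.6] z 0.0974 rgb [202. 175.  64.]
scene 0.099 31 [ 585.7 -124.9] [35. 16.] z 0.0997 rgb [75. 39. 35.]
scene 0.099 75 [ 435.1 -255.9] [31.3 33.5] z 0.1008 rgb [ 48.  68. 107.]
scene 0.099 86 [567.7   4.6] [32.2 33.7] z 0.0974 rgb [ 54.  74. 119.]
scene 0.099 44 [ 308.4 -249.7] [15.8 32.7] z 0.0973 rgb [ 50. 117.  60.]
scene 0.099 33 [439.9  72.4] [41.  14.8] z 0.1 rgb [43. 40. 36.]
scene 0.099 119 [347.2  15.4] [34.7 31. ] z 0.0977 rgb [ 55. 132. 125.]
scene 0.104 31 [ 583.7 -284.2] [38.  19.6] z 0.1036 rgb [71. 35. 29.]
scene 0.104 33 [ 586.3 -124.3] [35.  15.2] z 0.1035 rgb [75. 37. 32.]
scene 0.104 62 [ 436.5 -256.3] [31.3 30.5] z 0.1015 rgb [ 51.  72. 116.]
scene 0.104 48 [440.5  70.1] [40.9 19.6] z 0.1046 rgb [37. 36. 32.]
scene 0.113 72 [ 590.  -290.9] [35.7 36.4] z 0.1115 rgb [156.   59.5  46. ]
scene 0.113 87 [ 593.5 -133. ] [34.8 38.5] z 0.
[... 654 characters left out ...]
]
side 0.104 42 [ 590.3 -281.7] [38.7 22.8] z 0.1048 rgb [76.  25.  18.5]
side 0.104 72 [ 438.9 -255.8] [31.2 32.7] z 0.103 rgb [ 48.  73. 120.]
side 0.104 43 [ 592.6 -123.9] [37.7 17.1] z 0.1045 rgb [73. 23. 19.]
side 0.104 51 [674.5 -40.4] [30.7 31.4] z 0.1003 rgb [225. 193.  79.]
side 0.104 37 [571.5   8.1] [22.  30.3] z 0.1001 rgb [ 49.  75. 123.]
side 0.104 39 [351.6  18.3] [23.  29.8] z 0.1004 rgb [ 52. 143. 130.]
side 0.104 53 [445.1  75.3] [38.2 17.7] z 0.1039 rgb [6. 6. 5.]
side 0.113 75 [ 593. -290.] [34.7 37.4] z 0.1134 rgb [175.  63.  47.]
side 0.113 100 [ 595.7 -132.7] [35.7 35.7] z 0.113 rgb [172.  60.  46.]
side 0.113 186 [449.1  62.9] [38.  39.4] z 0.1134 rgb [22.  21.  20.5]
```

Emit:
{"op": "arm_command", "data": {"moves": [0.0224, 0.0189, 0, 0, 0, 0, 0.0224, 0.0189, 0, 0, 0, 0, 0.0224, 0.0189, 0, 0, 0, 0, 0.0224, 0.0189, 0, 0, 0, 0, 0.0224, 0.0189, 0, 0, 0, 0, 0.0224, 0.0189, 0, 0, 0, 0, 0.0224, 0.0189, 0, 0, 0, 0, 0.0224, 0.0189, 0, 0, 0, 0, 0.0224, 0.0189, 0, 0, 0, 0, 0.0224, 0.0189, 0, 0, 0, 0, 0, 0, 0, 0, 0, 0, 0, 0, 0, 0, 0, 0], "claw": 1}}

```text
t: 11.0
tcp_pos: [0.5661, 0.007, 0.1967]
tcp_rot: [[-0.242, 0.97, -0.003], [0.97, 0.242, -0.0], [0.0, -0.003, -1.0]]
force: [-0.3, -0.9, -0.0]
width: 1.0
grip_force: 0.0
```

```bash
python3 go.py "(.569,.006,.043)" "(.456,-.332,.043)"
```

```text
11.0 [0.5661 0.007  0.1967] yaw_y 14.02 zaxis [-3.3e-03 -4.0e-04 -1.0e+00] w 0.999720183826642 g 0.0 [-0.3 -0.9 -0. ] q [ 12.  31. -24. 101.  16.  52.  -5.]
(.569,.006,.043) shift [-0.0017  0.0031  0.1537]
(.456,-.332,.043) shift [-0.3006 -0.1915  0.0005]
```

Emit:
{"op": "arm_command", "data": {"moves": [-0.002, 0.003, 0.02, 0, 0, 0, 0, 0, 0.02, 0, 0, 0, 0, 0, 0.02, 0, 0, 0, 0, 0, 0.02, 0, 0, 0, 0, 0, 0.02, 0, 0, 0, 0, 0, 0.02, 0, 0, 0, 0, 0, 0.02, 0, 0, 0, 0, 0, 0.014, 0, 0, 0, 0, 0, 0, 0, 0, 0]}}

```text
t: 11.9
tcp_pos: [0.5684, 0.004, 0.0423]
tcp_rot: [[-0.239, 0.971, -0.005], [0.971, 0.239, -0.001], [0.0, -0.005, -1.0]]
force: [-0.4, -1.0, 0.0]
width: 1.001
grip_force: 0.0
```

Emit:
{"op": "arm_command", "data": {"moves": [0, 0, 0, 0, 0, 0, 0, 0, 0, 0, 0, 0, 0, 0, 0, 0, 0, 0, 0, 0, 0, 0, 0, 0, 0, 0, 0, 0, 0, 0, 0, 0, 0, 0, 0, 0, 0, 0, 0, 0, 0, 0, 0, 0, 0, 0, 0, 0, 0, 0, 0, 0, 0, 0, 0, 0, 0, 0, 0, 0], "claw": -1, "force": 15}}

```text
t: 12.9
tcp_pos: [0.5706, 0.0054, 0.0446]
tcp_rot: [[-0.241, 0.971, 0.0], [0.971, 0.241, -0.0], [-0.0, 0.0, -1.0]]
force: [-0.7, -1.0, 2.5]
width: 0.486
grip_force: 15.0
```

Emit:
{"op": "arm_command", "data": {"moves": [0, 0, -0.01, 0, 0, 0, 0, 0, -0.02, 0, 0, 0, 0, 0, -0.02, 0, 0, 0, 0, 0, -0.02, 0, 0, 0, 0, 0, -0.03, 0, 0, 0, 0, 0, -0.03, 0, 0, 0, 0, 0, -0.02, 0, 0, 0, 0, 0, -0.01, 0, 0, 0, 0, 0, 0, 0, 0, 0]}}

```text
t: 13.8
tcp_pos: [0.5713, 0.0055, 0.2058]
tcp_rot: [[-0.24, 0.971, 0.003], [0.971, 0.24, 0.0], [-0.001, 0.003, -1.0]]
force: [0.8, 0.1, -1.7]
width: 0.488
grip_force: 15.0
```

```bash
python3 go.py "(.456,-.332,.2)" 
```

```text
13.8 [0.5713 0.0055 0.2058] yaw_y 13.91 zaxis [ 0.0026  0.     -1.    ] w 0.4878383601588923 g 14.9981027841568 [ 0.8  0.1 -1.7] q [ 13.  31. -24.  99.  16.  53.  -4.]
(.456,-.332,.2) shift [-0.2998 -0.193   0.0055]
```

Emit:
{"op": "arm_command", "data": {"moves": [-0.02, -0.0129, 0, 0, 0, 0, -0.02, -0.0129, 0, 0, 0, 0, -0.02, -0.0129, 0, 0, 0, 0, -0.02, -0.0129, 0, 0, 0, 0, -0.02, -0.0129, 0, 0, 0, 0, -0.02, -0.0129, 0, 0, 0, 0, -0.02, -0.0129, 0, 0, 0, 0, -0.02, -0.0129, 0, 0, 0, 0, -0.02, -0.0129, 0, 0, 0, 0, -0.02, -0.0129, 0, 0, 0, 0, -0.02, -0.0129, 0, 0, 0, 0, -0.02, -0.0129, 0, 0, 0, 0, -0.02, -0.0129, 0, 0, 0, 0, -0.02, -0.0129, 0, 0, 0, 0, -0.02, -0.0129, 0, 0, 0, 0, 0, 0, 0, 0, 0, 0, 0, 0, 0, 0, 0, 0]}}

```text
t: 15.5
tcp_pos: [0.4542, -0.3317, 0.2032]
tcp_rot: [[-0.24, 0.971, -0.002], [0.971, 0.24, 0.002], [0.002, -0.001, -1.0]]
force: [1.2, 0.5, -0.7]
width: 0.487
grip_force: 15.0
```

```bash
python3 go.py "(.456,-.332,.0505)" 
```

```text
15.5 [ 0.4542 -0.3317  0.2032] yaw_y 13.87 zaxis [-0.0016  0.002  -1.    ] w 0.4873278266083946 g 14.998236447572708 [ 1.2  0.5 -0.7] q [ 49.  31. -24. 101.  15.  52.  33.]
(.456,-.332,.0505) shift [-0.0011  0.0018  0.1527]
```

Emit:
{"op": "arm_command", "data": {"moves": [-0.001, 0.002, 0.02, 0, 0, 0, 0, 0, 0.02, 0, 0, 0, 0, 0, 0.02, 0, 0, 0, 0, 0, 0.02, 0, 0, 0, 0, 0, 0.02, 0, 0, 0, 0, 0, 0.02, 0, 0, 0, 0, 0, 0.015, 0, 0, 0, 0, 0, 0.01, 0, 0, 0, 0, 0, 0.008, 0, 0, 0, 0, 0, 0, 0, 0, 0, 0, 0, 0, 0, 0, 0]}}

```text
t: 16.6
tcp_pos: [0.4576, -0.3326, 0.0518]
tcp_rot: [[-0.241, 0.971, 0.001], [0.971, 0.241, -0.0], [-0.0, 0.001, -1.0]]
force: [-0.3, 0.4, -0.5]
width: 0.487
grip_force: 15.0
```

Emit:
{"op": "arm_command", "data": {"moves": [0, 0, 0, 0, 0, 0, 0, 0, 0, 0, 0, 0, 0, 0, 0, 0, 0, 0, 0, 0, 0, 0, 0, 0, 0, 0, 0, 0, 0, 0, 0, 0, 0, 0, 0, 0], "claw": 0.4}}

```text
t: 17.2
tcp_pos: [0.4571, -0.3329, 0.0516]
tcp_rot: [[-0.241, 0.971, 0.0], [0.971, 0.241, -0.0], [-0.0, 0.0, -1.0]]
force: [-0.7, -0.4, -0.7]
width: 0.699
grip_force: 0.0
```

Emit:
{"op": "arm_command", "data": {"moves": [0, 0, -0.02, 0, 0, 0, 0, 0, -0.02, 0, 0, 0, 0, 0, -0.03, 0, 0, 0, 0, 0, -0.03, 0, 0, 0, 0, 0, -0.03, 0, 0, 0, 0, 0, -0.025, 0, 0, 0, 0, 0, 0, 0, 0, 0]}}

```text
t: 17.9
tcp_pos: [0.4592, -0.3339, 0.2099]
tcp_rot: [[-0.24, 0.971, 0.006], [0.971, 0.24, -0.004], [-0.005, 0.005, -1.0]]
force: [-0.6, 0.7, 0.1]
width: 0.698
grip_force: 0.0
```

```bash
python3 go.py "(.595,-.134,.2)"; for c in scene side; do python3 tops.py $c .4 .62 -.4 -.1 "(.102,.113)"; done; python3 - <<'E'
from h import *
a=vision.read_camera("side")[0]; cv2.imwrite("pics/s3.png",cv2.resize(a[80:250,230:440],None,fx=3,fy=3)[...,::-1])
E
```

```text
17.9 [ 0.4592 -0.3339  0.2099] yaw_y 13.91 zaxis [ 0.0057 -0.0039 -1.    ] w 0.6982275409966491 g 0.0 [-0.6  0.7  0.1] q [ 49.  30. -24. 100.  15.  53.  33.]
(.595,-.134,.2) shift [0.1614 0.1798 0.01  ]
scene 0.102 30 [ 585.2 -284.8] [37.7 20.2] z 0.1026 rgb [70.5 35.  29. ]
scene 0.102 66 [ 455.  -333.2] [32.4 31. ] z 0.1012 rgb [ 46.5  68.  113. ]
scene 0.102 75 [ 435.8 -256.3] [32.9 33.2] z 0.1013 rgb [38. 47. 68.]
scene 0.113 68 [ 589.3 -291. ] [38.9 31.2] z 0.1114 rgb [156.  59.  46.]
scene 0.113 87 [ 592.9 -132.5] [34.9 36.2] z 0.1115 rgb [157.  61.  49.]
side 0.102 69 [ 459.1 -330.1] [32.4 33.7] z 0.1025 rgb [ 40.  68. 117.]
side 0.102 33 [ 590.8 -281.5] [39.2 20.2] z 0.1022 rgb [74. 24. 17.]
side 0.102 79 [ 438.2 -256.6] [36.  33.2] z 0.1026 rgb [26. 40. 62.]
side 0.102 43 [ 592.9 -124.3] [38.  20.3] z 0.1023 rgb [75. 24. 16.]
side 0.113 78 [ 593.3 -289.8] [39.1 34.8] z 0.1131 rgb [173.  63.  48.]
side 0.113 100 [ 596. -133.] [37.7 34.6] z 0.1132 rgb [171.  60.  46.]
```

View pics/s3.png

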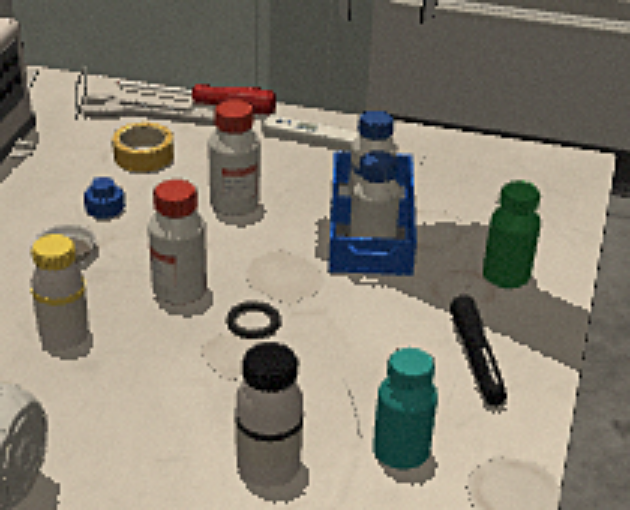

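The side view shows both blue-capped bottles upright in the blue carrier, at crop (375,150) and (377,210), and the red bottles untouched at (235,160) and (177,245). Now for the red ones.

Emit:
{"op": "arm_command", "data": {"moves": [0.018, 0.02, 0, 0, 0, 0, 0.018, 0.02, 0, 0, 0, 0, 0.018, 0.02, 0, 0, 0, 0, 0.018, 0.02, 0, 0, 0, 0, 0.018, 0.02, 0, 0, 0, 0, 0.018, 0.02, 0, 0, 0, 0, 0.018, 0.02, 0, 0, 0, 0, 0.018, 0.02, 0, 0, 0, 0, 0.018, 0.02, 0, 0, 0, 0, 0, 0, 0, 0, 0, 0, 0, 0, 0, 0, 0, 0], "claw": 1}}

```text
t: 19.15
tcp_pos: [0.5919, -0.1319, 0.2049]
tcp_rot: [[-0.242, 0.97, -0.003], [0.97, 0.242, 0.0], [0.001, -0.003, -1.0]]
force: [-0.4, 0.2, -0.4]
width: 1.003
grip_force: 0.0
```

```bash
python3 go.py "(.595,-.1335,.045)"
```

```text
19.15 [ 0.5919 -0.1319  0.2049] yaw_y 14.01 zaxis [-3.e-03  1.e-04 -1.e+00] w 1.0025416741753497 g 0.0 [-0.4  0.2 -0.4] q [ 25.  34. -24.  94.  16.  56.   9.]
(.595,-.1335,.045) shift [-0.0024  0.0031  0.1599]
```

Emit:
{"op": "arm_command", "data": {"moves": [-0.002, 0.003, 0.02, 0, 0, 0, 0, 0, 0.02, 0, 0, 0, 0, 0, 0.02, 0, 0, 0, 0, 0, 0.02, 0, 0, 0, 0, 0, 0.02, 0, 0, 0, 0, 0, 0.02, 0, 0, 0, 0, 0, 0.02, 0, 0, 0, 0, 0, 0.02, 0, 0, 0, 0, 0, 0, 0, 0, 0]}}

```text
t: 20.05
tcp_pos: [0.5926, -0.1352, 0.0434]
tcp_rot: [[-0.239, 0.971, -0.007], [0.971, 0.239, -0.0], [0.002, -0.007, -1.0]]
force: [-0.5, -0.3, 0.2]
width: 1.0
grip_force: 0.0
```

Emit:
{"op": "arm_command", "data": {"moves": [0, 0, 0, 0, 0, 0, 0, 0, 0, 0, 0, 0, 0, 0, 0, 0, 0, 0, 0, 0, 0, 0, 0, 0, 0, 0, 0, 0, 0, 0, 0, 0, 0, 0, 0, 0, 0, 0, 0, 0, 0, 0, 0, 0, 0, 0, 0, 0, 0, 0, 0, 0, 0, 0, 0, 0, 0, 0, 0, 0], "claw": -1, "force": 18}}

```text
t: 21.05
tcp_pos: [0.5964, -0.1335, 0.0469]
tcp_rot: [[-0.241, 0.971, 0.0], [0.971, 0.241, -0.0], [-0.0, 0.0, -1.0]]
force: [-1.4, 0.3, 5.2]
width: 0.55
grip_force: 18.0
```

Emit:
{"op": "arm_command", "data": {"moves": [0, 0, -0.01, 0, 0, 0, 0, 0, -0.02, 0, 0, 0, 0, 0, -0.02, 0, 0, 0, 0, 0, -0.02, 0, 0, 0, 0, 0, -0.03, 0, 0, 0, 0, 0, -0.03, 0, 0, 0, 0, 0, -0.03, 0, 0, 0, 0, 0, -0.01, 0, 0, 0, 0, 0, 0, 0, 0, 0]}}

```text
t: 21.95
tcp_pos: [0.5969, -0.1336, 0.2177]
tcp_rot: [[-0.241, 0.971, 0.003], [0.971, 0.241, -0.001], [-0.001, 0.002, -1.0]]
force: [0.2, 0.4, -1.0]
width: 0.55
grip_force: 18.0
```

```bash
python3 go.py "(.4515,.3055,.21)" 
```

```text
21.95 [ 0.5969 -0.1336  0.2177] yaw_y 13.92 zaxis [ 2.6e-03 -6.0e-04 -1.0e+00] w 0.5501349170024941 g 17.99961268901825 [ 0.2  0.4 -1. ] q [ 25.  34. -24.  92.  16.  57.  10.]
(.4515,.3055,.21) shift [ 0.4612 -0.0356  0.0071]
```

Emit:
{"op": "arm_command", "data": {"moves": [0.023, -0.0018, 0, 0, 0, 0, 0.023, -0.0018, 0, 0, 0, 0, 0.023, -0.0018, 0, 0, 0, 0, 0.023, -0.0018, 0, 0, 0, 0, 0.023, -0.0018, 0, 0, 0, 0, 0.023, -0.0018, 0, 0, 0, 0, 0.023, -0.0018, 0, 0, 0, 0, 0.023, -0.0018, 0, 0, 0, 0, 0.023, -0.0018, 0, 0, 0, 0, 0.023, -0.0018, 0, 0, 0, 0, 0.023, -0.0018, 0, 0, 0, 0, 0.023, -0.0018, 0, 0, 0, 0, 0.023, -0.0018, 0, 0, 0, 0, 0.023, -0.0018, 0, 0, 0, 0, 0.023, -0.0018, 0, 0, 0, 0, 0.023, -0.0018, 0, 0, 0, 0, 0.023, -0.0018, 0, 0, 0, 0, 0.023, -0.0018, 0, 0, 0, 0, 0.023, -0.0018, 0, 0, 0, 0, 0.023, -0.0018, 0, 0, 0, 0]}}

```text
t: 23.95
tcp_pos: [0.4492, 0.3042, 0.2144]
tcp_rot: [[-0.241, 0.971, -0.003], [0.971, 0.241, -0.002], [-0.001, -0.004, -1.0]]
force: [0.1, -0.4, -1.6]
width: 0.552
grip_force: 18.0
```

Emit:
{"op": "arm_command", "data": {"moves": [0, 0, 0, 0, 0, 0, 0, 0, 0, 0, 0, 0]}}

```text
t: 24.15
tcp_pos: [0.4498, 0.3035, 0.2149]
tcp_rot: [[-0.242, 0.97, -0.002], [0.97, 0.242, -0.002], [-0.002, -0.003, -1.0]]
force: [-0.1, -0.2, -1.3]
width: 0.553
grip_force: 18.0
```

```bash
python3 go.py "(.4515,.3055,.0525)"; python3 - <<'E'
from h import *
im,d=vision.read_camera("wrist"); cv2.imwrite("pics/w4.png",im[...,::-1])
E
```

```text
24.15 [0.4498 0.3035 0.2149] yaw_y 13.98 zaxis [-0.0023 -0.0022 -1.    ] w 0.5527535254535219 g 17.99953043460846 [-0.1 -0.2 -1.3] q [-19.  28. -26. 103.  15.  52. -38.]
(.4515,.3055,.0525) shift [0.0018 0.0026 0.1624]
```

View pics/w4.png

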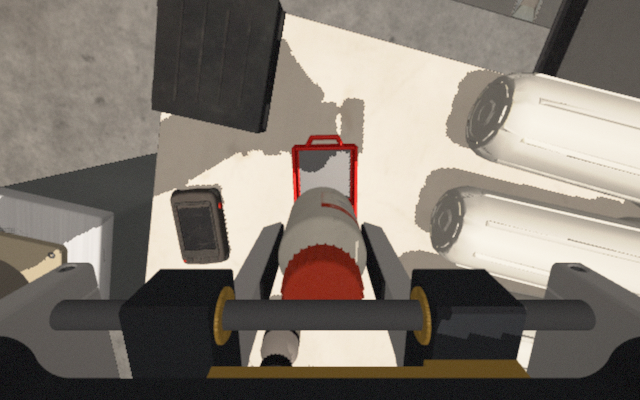

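The wrist view shows the red bottle (column 321) over the red carrier (column 325), with clear space around. Next I lower it.

Emit:
{"op": "arm_command", "data": {"moves": [0.002, 0.003, 0.02, 0, 0, 0, 0, 0, 0.02, 0, 0, 0, 0, 0, 0.02, 0, 0, 0, 0, 0, 0.02, 0, 0, 0, 0, 0, 0.02, 0, 0, 0, 0, 0, 0.02, 0, 0, 0, 0, 0, 0.02, 0, 0, 0, 0, 0, 0.012, 0, 0, 0, 0, 0, 0.01, 0, 0, 0, 0, 0, 0, 0, 0, 0, 0, 0, 0, 0, 0, 0]}}

```text
t: 25.3
tcp_pos: [0.4534, 0.307, 0.0548]
tcp_rot: [[-0.24, 0.971, 0.0], [0.971, 0.24, 0.0], [0.0, 0.0, -1.0]]
force: [0.3, 0.2, -2.1]
width: 0.553
grip_force: 18.0
```

Emit:
{"op": "arm_command", "data": {"moves": [0, 0, 0, 0, 0, 0, 0, 0, 0, 0, 0, 0, 0, 0, 0, 0, 0, 0, 0, 0, 0, 0, 0, 0, 0, 0, 0, 0, 0, 0, 0, 0, 0, 0, 0, 0], "claw": 0.5}}

```text
t: 25.9
tcp_pos: [0.4531, 0.307, 0.0546]
tcp_rot: [[-0.241, 0.971, 0.0], [0.971, 0.241, 0.0], [0.0, 0.0, -1.0]]
force: [-0.7, 0.2, 0.1]
width: 0.751
grip_force: 0.0
```

Emit:
{"op": "arm_command", "data": {"moves": [0, 0, -0.02, 0, 0, 0, 0, 0, -0.02, 0, 0, 0, 0, 0, -0.03, 0, 0, 0, 0, 0, -0.03, 0, 0, 0, 0, 0, -0.03, 0, 0, 0, 0, 0, -0.03, 0, 0, 0, 0, 0, 0, 0, 0, 0]}}

```text
t: 26.6
tcp_pos: [0.455, 0.3089, 0.2184]
tcp_rot: [[-0.24, 0.971, 0.006], [0.971, 0.24, 0.005], [0.003, 0.007, -1.0]]
force: [0.5, 0.2, -0.6]
width: 0.75
grip_force: 0.0
```

```bash
python3 go.py "(.591,-.2905,.21)"; for c in scene side; do python3 tops.py $c .4 .65 -.4 .4 "(.1155,)"; done
```

```text
26.6 [0.455  0.3089 0.2184] yaw_y 13.91 zaxis [ 0.0063  0.0046 -1.    ] w 0.7496150693765341 g 0.0 [ 0.5  0.2 -0.6] q [-19.  29. -27. 102.  16.  53. -39.]
(.591,-.2905,.21) shift [-0.6146 -0.0121  0.0065]
scene 0.1155 47 [ 591.1 -290.8] [36.3 29.1] z 0.1121 rgb [165.  64.  50.]
scene 0.1155 112 [446.6  61.4] [36.3 37.6] z 0.1124 rgb [47.  45.  42.5]
scene 0.1155 215 [452.8 305.5] [36.3 37.7] z 0.1159 rgb [168.  67.  53.]
side 0.1155 68 [ 594.7 -291.8] [33.1 38.6] z 0.1131 rgb [191.   71.5  56. ]
side 0.1155 61 [639.  163.9] [31.7 23. ] z 0.1119 rgb [227. 221. 202.]
side 0.1155 105 [635.4 300.5] [34.1 29.1] z 0.1119 rgb [224. 218. 197.]
side 0.1155 303 [454.  307.7] [38.  35.7] z 0.1173 rgb [193.  72.  55.]
```

Red 1 is in its cell at (0.453,0.306). Next, red 2 at (0.591,-0.290).

Emit:
{"op": "arm_command", "data": {"moves": [-0.0384, -0.0008, 0, 0, 0, 0, -0.0384, -0.0008, 0, 0, 0, 0, -0.0384, -0.0008, 0, 0, 0, 0, -0.0384, -0.0008, 0, 0, 0, 0, -0.0384, -0.0008, 0, 0, 0, 0, -0.0384, -0.0008, 0, 0, 0, 0, -0.0384, -0.0008, 0, 0, 0, 0, -0.0384, -0.0008, 0, 0, 0, 0, -0.0384, -0.0008, 0, 0, 0, 0, -0.0384, -0.0008, 0, 0, 0, 0, -0.0384, -0.0008, 0, 0, 0, 0, -0.0384, -0.0008, 0, 0, 0, 0, -0.0384, -0.0008, 0, 0, 0, 0, -0.0384, -0.0008, 0, 0, 0, 0, -0.0384, -0.0008, 0, 0, 0, 0, -0.0384, -0.0008, 0, 0, 0, 0, 0, 0, 0, 0, 0, 0, 0, 0, 0, 0, 0, 0, 0, 0, 0, 0, 0, 0], "claw": 1}}

```text
t: 28.6
tcp_pos: [0.5879, -0.2905, 0.2133]
tcp_rot: [[-0.242, 0.97, -0.002], [0.97, 0.242, 0.002], [0.002, -0.001, -1.0]]
force: [0.3, -0.4, 0.2]
width: 1.001
grip_force: 0.0
```

```bash
python3 go.py "(.5915,-.2905,.045)"; python3 - <<'E'
from h import *
im,d=vision.read_camera("wrist"); cv2.imwrite("pics/w5.png",im[...,::-1])
E
```

```text
28.6 [ 0.5879 -0.2905  0.2133] yaw_y 14.03 zaxis [-0.0019  0.002  -1.    ] w 1.0006254107920218 g 0.0 [ 0.3 -0.4  0.2] q [ 37.  38. -24.  85.  16.  61.  24.]
(.5915,-.2905,.045) shift [-0.0013  0.0037  0.1683]
```

View pics/w5.png

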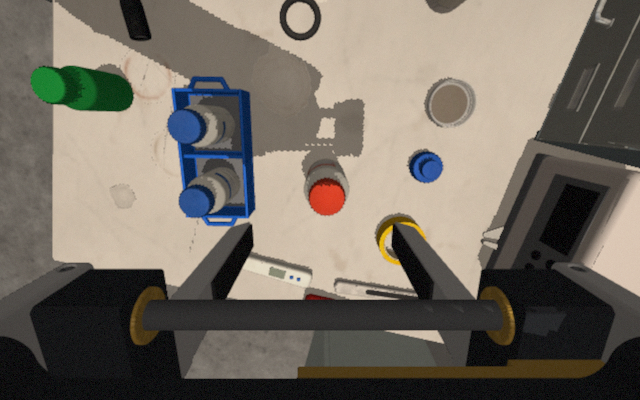

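The red bottle is centred at (326,197), and the blue bottles stand in both cells at (185,125) and (197,200).

Emit:
{"op": "arm_command", "data": {"moves": [-0.001, 0.004, 0.02, 0, 0, 0, 0, 0, 0.02, 0, 0, 0, 0, 0, 0.02, 0, 0, 0, 0, 0, 0.02, 0, 0, 0, 0, 0, 0.02, 0, 0, 0, 0, 0, 0.02, 0, 0, 0, 0, 0, 0.02, 0, 0, 0, 0, 0, 0.02, 0, 0, 0, 0, 0, 0.007, 0, 0, 0, 0, 0, 0, 0, 0, 0]}}

```text
t: 29.65
tcp_pos: [0.592, -0.291, 0.0467]
tcp_rot: [[-0.242, 0.97, -0.002], [0.97, 0.242, 0.001], [0.002, -0.002, -1.0]]
force: [-0.1, 0.3, -0.1]
width: 0.999
grip_force: 0.0
```

Emit:
{"op": "arm_command", "data": {"moves": [0, 0, 0, 0, 0, 0, 0, 0, 0, 0, 0, 0, 0, 0, 0, 0, 0, 0, 0, 0, 0, 0, 0, 0, 0, 0, 0, 0, 0, 0, 0, 0, 0, 0, 0, 0, 0, 0, 0, 0, 0, 0, 0, 0, 0, 0, 0, 0, 0, 0, 0, 0, 0, 0, 0, 0, 0, 0, 0, 0], "claw": -1, "force": 18}}

```text
t: 30.65
tcp_pos: [0.5927, -0.2926, 0.0477]
tcp_rot: [[-0.241, 0.971, 0.0], [0.971, 0.241, -0.0], [-0.0, 0.0, -1.0]]
force: [0.7, 0.7, 2.1]
width: 0.552
grip_force: 18.0
```

Emit:
{"op": "arm_command", "data": {"moves": [0, 0, -0.01, 0, 0, 0, 0, 0, -0.02, 0, 0, 0, 0, 0, -0.02, 0, 0, 0, 0, 0, -0.02, 0, 0, 0, 0, 0, -0.03, 0, 0, 0, 0, 0, -0.03, 0, 0, 0, 0, 0, -0.03, 0, 0, 0, 0, 0, -0.01, 0, 0, 0, 0, 0, 0, 0, 0, 0]}}

```text
t: 31.55
tcp_pos: [0.5933, -0.2927, 0.2189]
tcp_rot: [[-0.241, 0.971, 0.003], [0.971, 0.241, -0.001], [-0.002, 0.002, -1.0]]
force: [0.1, -0.3, -1.9]
width: 0.55
grip_force: 18.0
```

```bash
python3 go.py "(.4715,.230,.2)" 
```

```text
31.55 [ 0.5933 -0.2927  0.2189] yaw_y 13.92 zaxis [ 0.0025 -0.0012 -1.    ] w 0.5503718852923829 g 17.998213469982147 [ 0.1 -0.3 -1.9] q [ 37.  38. -24.  84.  16.  62.  24.]
(.4715,.230,.2) shift [0.5366 0.0075 0.018 ]
```

Emit:
{"op": "arm_command", "data": {"moves": [0.0268, 0.0004, 0, 0, 0, 0, 0.0268, 0.0004, 0, 0, 0, 0, 0.0268, 0.0004, 0, 0, 0, 0, 0.0268, 0.0004, 0, 0, 0, 0, 0.0268, 0.0004, 0, 0, 0, 0, 0.0268, 0.0004, 0, 0, 0, 0, 0.0268, 0.0004, 0, 0, 0, 0, 0.0268, 0.0004, 0, 0, 0, 0, 0.0268, 0.0004, 0, 0, 0, 0, 0.0268, 0.0004, 0, 0, 0, 0, 0.0268, 0.0004, 0, 0, 0, 0, 0.0268, 0.0004, 0, 0, 0, 0, 0.0268, 0.0004, 0, 0, 0, 0, 0.0268, 0.0004, 0, 0, 0, 0, 0.0268, 0.0004, 0, 0, 0, 0, 0.0268, 0.0004, 0, 0, 0, 0, 0.0268, 0.0004, 0, 0, 0, 0, 0.0268, 0.0004, 0, 0, 0, 0, 0.0268, 0.0004, 0, 0, 0, 0, 0.0268, 0.0004, 0, 0, 0, 0]}}

```text
t: 33.55
tcp_pos: [0.4698, 0.2299, 0.2156]
tcp_rot: [[-0.241, 0.971, -0.003], [0.971, 0.241, -0.002], [-0.001, -0.004, -1.0]]
force: [0.9, 0.4, -1.3]
width: 0.552
grip_force: 18.0
```

Emit:
{"op": "arm_command", "data": {"moves": [0, 0, 0, 0, 0, 0, 0, 0, 0, 0, 0, 0]}}

```text
t: 33.75
tcp_pos: [0.4702, 0.2293, 0.216]
tcp_rot: [[-0.242, 0.97, -0.003], [0.97, 0.242, -0.002], [-0.001, -0.003, -1.0]]
force: [-0.3, -0.5, -1.6]
width: 0.553
grip_force: 18.0
```

```bash
python3 go.py "(.4715,.230,.0535)"
```

```text
33.75 [0.4702 0.2293 0.216 ] yaw_y 14.01 zaxis [-0.0027 -0.0017 -1.    ] w 0.5532595681978274 g 17.99802303314209 [-0.3 -0.5 -1.6] q [-10.  27. -27. 106.  15.  51. -31.]
(.4715,.230,.0535) shift [0.0005 0.0019 0.1625]
```

Emit:
{"op": "arm_command", "data": {"moves": [0, 0.002, 0.02, 0, 0, 0, 0, 0, 0.02, 0, 0, 0, 0, 0, 0.02, 0, 0, 0, 0, 0, 0.02, 0, 0, 0, 0, 0, 0.02, 0, 0, 0, 0, 0, 0.02, 0, 0, 0, 0, 0, 0.02, 0, 0, 0, 0, 0, 0.013, 0, 0, 0, 0, 0, 0.01, 0, 0, 0, 0, 0, 0, 0, 0, 0, 0, 0, 0, 0, 0, 0]}}

```text
t: 34.85
tcp_pos: [0.4736, 0.2302, 0.0547]
tcp_rot: [[-0.24, 0.971, 0.0], [0.971, 0.24, 0.0], [-0.0, 0.0, -1.0]]
force: [-1.0, -0.4, -0.9]
width: 0.551
grip_force: 18.0
```

Emit:
{"op": "arm_command", "data": {"moves": [0, 0, 0, 0, 0, 0, 0, 0, 0, 0, 0, 0, 0, 0, 0, 0, 0, 0, 0, 0, 0, 0, 0, 0, 0, 0, 0, 0, 0, 0, 0, 0, 0, 0, 0, 0], "claw": 0.5}}

```text
t: 35.45
tcp_pos: [0.4733, 0.2303, 0.0546]
tcp_rot: [[-0.241, 0.971, 0.0], [0.971, 0.241, 0.0], [0.0, 0.0, -1.0]]
force: [0.7, -0.5, -0.6]
width: 0.753
grip_force: 0.0
```

Emit:
{"op": "arm_command", "data": {"moves": [0, 0, -0.02, 0, 0, 0, 0, 0, -0.02, 0, 0, 0, 0, 0, -0.03, 0, 0, 0, 0, 0, -0.03, 0, 0, 0, 0, 0, -0.03, 0, 0, 0, 0, 0, -0.03, 0, 0, 0, 0, 0, 0, 0, 0, 0]}}

```text
t: 36.15
tcp_pos: [0.4755, 0.2318, 0.2182]
tcp_rot: [[-0.24, 0.971, 0.007], [0.971, 0.24, 0.003], [0.002, 0.007, -1.0]]
force: [0.1, -0.1, 0.2]
width: 0.747
grip_force: 0.0
```

```bash
python3 go.py; for c in scene side; do python3 tops.py $c .4 .7 -.4 .4 "(.102,.1155)"; done; python3 - <<'E'
from h import *
a=vision.read_camera("side")[0]; cv2.imwrite("pics/s6.png",cv2.resize(a,(800,500))[...,::-1])
E
```

```text
36.15 [0.4755 0.2318 0.2182] yaw_y 13.91 zaxis [ 0.0068  0.0035 -1.    ] w 0.7473233267051108 g 0.0 [ 0.1 -0.1  0.2] q [-10.  27. -27. 105.  16.  51. -31.]
scene 0.102 68 [ 454.5 -332.2] [31.1 33.3] z 0.1015 rgb [ 49.5  71.5 118.5]
scene 0.102 76 [ 434.9 -257. ] [31.9 32.9] z 0.1016 rgb [ 54.   76.  122.5]
scene 0.102 237 [652.2 165.6] [95.6 69.8] z 0.1012 rgb [166. 161. 150.]
scene 0.102 377 [651.2 296.5] [72.  97.1] z 0.1022 rgb [170. 165. 154.]
scene 0.102 41 [440.   72.2] [40.8 15.7] z 0.1022 rgb [41. 39. 35.]
scene 0.102 96 [655.3 395.4] [11.  85.8] z 0.1013 rgb [173. 167. 157.]
scene 0.102 36 [462.4 235.9] [37.  14.9] z 0.1025 rgb [76. 44. 37.]
scene 0.102 36 [441.7 312.4] [35.8 13.4] z 0.1033 rgb [77.  45.5 39. ]
scene 0.1155 43 [684.5 166.3] [24.  35.6] z 0.1119 rgb [193. 187. 174.]
scene 0.1155 111 [445.3  61.4] [36.5 37.5] z 0.1124 rgb [46. 44. 41.]
scene 0.1155 83 [676.  294.2] [47.9 24.4] z 0.112 rgb [192. 187. 174.]
scene 0.1155 189 [471.4 230.1] [36.8 37.3] z 0.1158 rgb [165.  65.  51.]
scene 0.1155 213 [451.6 305.5] [37.5 35.7] z 0.1159 rgb [96. 46. 39.]
side 0.102 66 
[... 206 characters left out ...]
0.102 49 [445.4  73.6] [38.2 16.9] z 0.1023 rgb [5. 6. 7.]
side 0.102 556 [652.9 296.3] [92.7 74.5] z 0.1025 rgb [193.5 185.  168. ]
side 0.102 38 [468.7 243.7] [33.3 11.6] z 0.1033 rgb [79.5 24.5 15.5]
side 0.102 50 [449.9 315.2] [38.5 18.4] z 0.1029 rgb [82.5 26.  17. ]
side 0.102 127 [657.7 395.1] [10.6 83.8] z 0.1022 rgb [193. 185. 167.]
side 0.1155 162 [448.7  62.6] [36.5 38.7] z 0.1135 rgb [26. 25. 25.]
side 0.1155 304 [662.7 168.6] [45.  74.3] z 0.1122 rgb [224. 217. 196.]
side 0.1155 376 [661.6 297.7] [42.9 78.2] z 0.1124 rgb [222. 215. 194.]
side 0.1155 249 [474.1 232.4] [36.3 35.6] z 0.1172 rgb [187.  68.  51.]
side 0.1155 308 [454.2 307.1] [35.9 35.7] z 0.1173 rgb [104.  38.  30.]
```

View pics/s6.png

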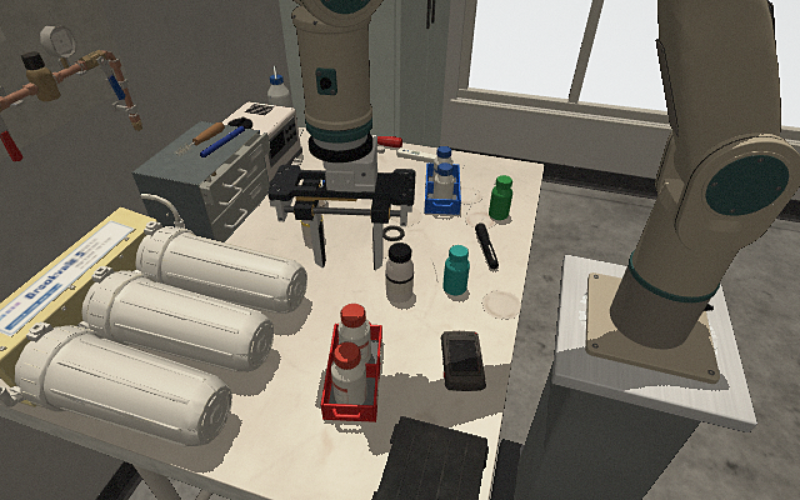

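The side view shows all four bottles upright in their carriers, reds at (352,330) and (347,370), blues at (444,160) and (445,180). The black bottle is in place at (399,275). The gripper hides the yellow one, but it was never near the moves. I'm handing in.

```bash
python3 -c "
from h import *
print(robot.finish_job())"
```

```text
the job is handed in; nothing more can be done
None
```

The job is handed in at about 36 s of 109 s: both blue-capped bottles went into the blue carrier first, then both red-capped into the red one, and all four measured upright and centred in their cells. The black-capped bottle was in place in the final measurement; the yellow-capped one was hidden behind the gripper, last seen standing in place before the red moves. The hand-in returned no verdict.

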